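Draw the coated panel out of the drying hood and bolt it in

TASK

Touch down slowly and press lightly on the top of the grey coated panel that lies half under the low drying hood, and draw it towards the robot along its guides until its front edge is home against both front stops; then slide the bolt fully in behind it. The coating marks easily, so never press on the panel with more than about 15 N, and leave all the other things where they are.

Things in the scene. Friction and masses are not known exactly. Their poses are not given: they have to be found in the camera images.
- board: white board 400 (x) x 340 (y) x 18 mm on wooden bearers, fixed; its height differs by up to 15 mm. Origin: centre of its underside; x points away from the robot, from stops to hood, y left, z up. The panel slides on its top, z = 18 mm, between two rails along x at y = +-52 to +-58 mm, 8 mm high (higher than the panel, so its edges cannot be gripped), broken for the bolt at x = 20 to 47 mm
- panel_top (a point): centre of the top face of the grey coated steel panel, 150 (x) x 100 (y) x 5 mm, 0.5 to 0.8 kg, loose with 2 mm play to each rail, rear part under the hood at first; x towards the hood. It has 75 to 105 mm to go. A press below about 8 N may slip on it; more than about 15 N is too much, and so is the knock of touching down faster than about 5 mm/s. Friction and weight differ from job to job
- panel_front (a point): middle of the lower front edge of the same panel (75 mm in -x from its centre, on its underside); at home it lies at the stops, board x = -128 mm
- home_front (a point): where the panel's front edge must come, on the board's top, midway between the two dark front stops (board x = -128 mm, y = 0). The stops are fixed, 10 mm high, 22 mm wide, at y = +-19 to +-41 mm, their panel side at x = -128 mm
- hood (a point): centre of the top of the grey drying hood, fixed on the board: it covers board x = 75 to 185 mm, y = +-68 mm, closed at the sides and rear; its roof spans 14 to 50 mm above the board's top, the slot below is too low for fingers
- bolt (a joint): travel of the round steel bolt in m, along the board's +y: 0 drawn back, 0.045 fully in; stays where left, takes about 2 N to slide. It is 10 mm thick, at board x = 25 to 35 mm, axis 6 mm above the board's top, tip at y = -60 mm when at 0. It passes behind the panel's rear edge (x = 22 mm at home) only if the panel is home, else it runs into the panel's side
- bolt_knob (a point): point on the axis of the bolt's upright handle, 12 mm below its top: a pin 10 mm thick with a head 16 mm across and 6 mm high; its top is 40 mm above the board's top. Moves with the bolt; at bolt 0 it is at x = 30, y = -128 mm of the board's frame
- tape: roll of paper tape lying flat on the board left of the left guide rail, 90 mm across, 24 mm high; origin at the centre of its underside. Leave alone
- pot: small metal pot with a black lid on the board, in front of the bolt, 48 mm across, 42 mm high; origin under its centre. Leave alone
- spare_panel: a second panel of the same size lying on the table to the right of the board; origin at the centre of its underside. Leave alone
- stir_stick: wooden stirring stick on the table to the left, 300 x 28 x 5 mm, origin at the centre of its underside. Leave alone
- thinner_tin: upright blue rectangular tin 65 x 105 x 178 mm at the far left, origin under its centre. Leave alone
- mix_cup: open aluminium mixing cup, 90 mm across, 120 mm high, at the far left, origin under its centre. Leave alone
- brush: paint brush lying on the table at the right. Leave alone
- wood_block: wooden block 120 x 45 x 40 mm on the table at the right, origin at the centre of its underside. Leave alone
- panel: the same panel as a body; origin at the centre of its underside, axes as above

How it is judged:
By the outcome, as a careful person would: the job done as asked, in the order asked, and still so for the second after the job is handed in, with the robot touching nothing.
It also fails if it takes over 64 s, if anything falls off the work surface, if the arm or the gripper's body presses on something with over 40 N, if the wrist force passes 120 N, or if a joint passes its speed limit or range.

ROBOT

A 7-joint arm with a two-finger parallel gripper is mounted at the origin on the work surface. World frame = base frame: x ahead of the robot, y to its left, z up, the work surface at z = 0. Lengths are in m, angles in rad, forces in N, time in s.
With the tool pointing down it reaches from about 0.35 to 0.9 m from the base axis. Payload 7.2 kg.
Tool frame: the origin (TCP) lies on the centre line of the jaws, within the pads' length; the fingertips stand 14 mm ahead of it and the grasp point (between the pads) lies 5 mm behind it (robot.nose_length is the distance from the TCP to the fingertips, in m); z points along the fingers, y is the direction in which the jaws open and shut (so a half turn about z gives the same grasp; the last joint's range is limited). The gripper opens to 85 mm and grips with 20 to 120 N. Pads are 22 mm wide; open, the fingers measure 114 mm over their backs; the gripper's body (76 mm by 85 mm) begins 54 mm behind the grasp point. The pads swing forward as they close: fully open they stand 13 mm farther back than shut.
Start: joints at [-1.339, 0.411, -0.013, 1.596, 0.006, 1.134, -0.082], TCP at [0.185, 0.597, 0.245] pointing down, gripper open.
Joint ranges: [-2.95, 2.95], [-0.29, 1.99], [-1.47, 1.44], [0.14, 2.54], [-1.03, 4.17], [0.13, 1.85], [-2.86, 2.86]. Speed limits (rad/s): [2.39, 2.39, 3.01, 3.01, 3.14, 3.14, 3.14].

INTERFACE

Orientations are given as a 3x3 rotation matrix whose columns are the frame's x, y, z axes.
In Python, from plant import robot gives the robot as it stands.
- The arm moves only by the tool jog_arm, never from a script. Its argument "moves" is a list of rows, each a list of 7 numbers: the shift along the tool's x, y, z in mm, then the turn, a rotation vector about the tool's x, y, z in degrees, then the finger opening in mm, from 0 to 85.4. A call has 1 to 20 rows; each row is the pose to reach, as a shift and turn from the pose commanded when the call began, along the tool's axes at that moment; what a row does not reach only later rows make up. A row lasts 1/8 s, in which the tool goes at most 62.5 mm and 10.7 degrees, less where a joint would pass 70% of its speed; a pose out of reach is approached as far as the arm can. A call with a gripper value outside its range is refused whole. The fingers move at their own pace and stop on an object; the grip force is fixed at half the most. Time passes only in rows, so rows that repeat a pose let the fingers close. It gives the time, the measured TCP pose, the force and the opening at its end, in the units of the state.
- robot.read_state(): the state, without advancing time (a new reading comes with each control period).
- robot.capture(name): name is "scene" or "top" or "wrist"; returns a dict with "color" (384x512x3 uint8, red, green, blue), "K" (3x3 intrinsics, pixels), "position" and "rotation" of the camera in the world. Camera axes: x right, y up, looking along -z (the intrinsics and any distortion apply to the point x, -y, -z); pixel columns grow to the right and rows downward; lengths in m; the calibration is good to about 2 mm. A picture is of the moment at which its call begins. There is no depth.
- robot.job_done(): hands the job in, once; it reports no verdict.
The state is a dict: "t": time; "joint_positions": joint angles; "qvel": joint speeds; "effort": joint torques, N m; "position": TCP position; "eef_rot": TCP orientation; "force": force on the tool from outside, world axes, zero at the start; "wrist_torque": the same for the moment, N m; "width": finger opening in m.
Only numpy, scipy, OpenCV 4.12 (cv2) and the standard library are available. Lean on these libraries where they do the work, as an engineer would, in place of code of your own. Each camera call takes 0.05 s, during which the arm holds its last target. There are 200 camera calls.

## Working session

There is one attempt and no reset: what is moved stays moved. The work goes in short steps, Python scripts to look and compute and a tool call to move; the robot and the scene stay as the last step left them, time stands still between calls to the robot, and variables do not carry over. Pictures are saved under pics/ and viewed, about 8 in all and at most 12, crops included, and the job is handed in when it is done.

Besides the shell and the picture viewer there is one more tool, called after "Emit:" as name(argument=value, ...), one argument or row to a line, values as JSON. jog_arm: Moves the arm, as the interface text tells. Its arguments: {"type":"object","properties":{"moves":{"type":"array","items":{"type":"array","items":{"type":"number"}}}},"required":["moves"]}

```bash
mkdir -p pics; ls; python3 - <<'E'
from plant import robot
import cv2,numpy as np
s=robot.read_state()
print(s['t'],s['position'],s['eef_rot'],s['force'],s['width'],robot.nose_length)
for n in ("scene","top"):
    c=robot.capture(n); cv2.imwrite(f'pics/{n}0.png',c['color'][:,:,::-1])
    np.savez(f'{n}0.npz',**c); print(n,c.keys(),c['K'],c['position'],c['rotation'])
E
```

```text
pics
0.0 [0.18446713 0.59662853 0.24442001] [[-9.55414300e-01  2.95268285e-01 -3.94758862e-04]
 [ 2.95268528e-01  9.55412877e-01 -1.65243445e-03]
 [-1.10753786e-04 -1.69531937e-03 -9.99998557e-01]] [-0.00333461 -0.96351612 -0.42432184] 0.085168489700564 0.014
scene dict_keys(['color', 'K', 'position', 'rotation']) [[414.76029915   0.         251.48445326]
 [  0.         414.76029915 194.07328207]
 [  0.           0.           1.        ]] [ 1.52110932 -0.61968604  1.05968075] [[ 0.52779912 -0.55351557  0.64424266]
 [ 0.84912739  0.36195608 -0.3846693 ]
 [-0.0202671   0.75007221  0.66104533]]
top dict_keys(['color', 'K', 'position', 'rotation']) [[357.24777632   0.         256.51267699]
 [  0.         357.24777632 193.73900765]
 [  0.           0.           1.        ]] [ 0.33589602 -0.0524123   1.57312829] [[-2.19867507e-02  9.87462458e-01 -1.56315311e-01]
 [-9.99758200e-01 -2.17715977e-02  3.08862207e-03]
 [-3.53335721e-04  1.56345423e-01  9.87702376e-01]]
```

View pics/scene0.png

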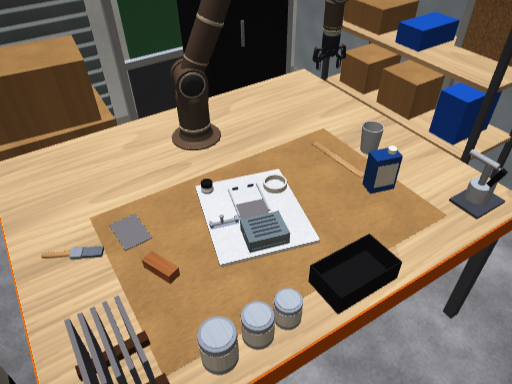

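View pics/top0.png

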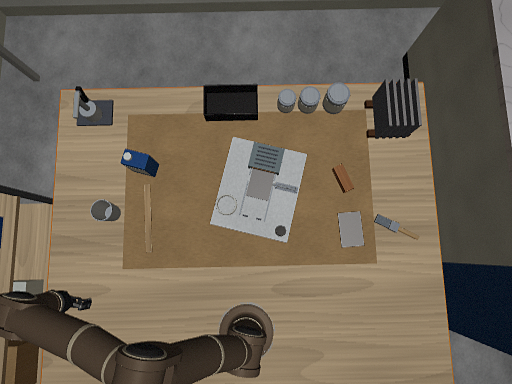

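The top view shows the white board with corners near (235,137), (307,153), (288,242) and (211,222), and the hood at its far end near (265,157). The bolt is on the right at (285,187), the pot at (280,230) and the tape at (227,205). The scene view shows the same layout, with board corners at about (197,185), (277,170), (318,240) and (219,262). Next I'll triangulate the board.

```bash
cat > h.py <<'E'
import numpy as np,cv2
def ray(c,u,v):
    K=c['K'];d=np.array([(u-K[0,2])/K[0,0],-(v-K[1,2])/K[1,1],-1.])
    d=c['rotation']@d; return c['position'],d/np.linalg.norm(d)
def onplane(c,u,v,z):
    p,d=ray(c,u,v); return p+d*(z-p[2])/d[2]
def tri(a,pa,b,pb):
    p,d=ray(a,*pa);q,e=ray(b,*pb)
    s=np.linalg.lstsq(np.c_[d,-e],q-p,rcond=None)[0]
    x,y=p+d*s[0],q+e*s[1]; return (x+y)/2,np.linalg.norm(x-y)*1e3
def project(c,P):
    q=(np.asarray(P)-c['position'])@c['rotation']
    return np.c_[c['K'][0,2]+c['K'][0,0]*q[...,0]/-q[...,2],c['K'][1,2]+c['K'][1,1]*q[...,1]/q[...,2]]
E
python3 - <<'E'
from h import *
S=dict(np.load('scene0.npz'));T=dict(np.load('top0.npz'))
def quad(c,seed):
    hsv=cv2.cvtColor(c['color'],cv2.COLOR_RGB2HSV)
    m=((hsv[...,1]<40)&(hsv[...,2]>150)).astype(np.uint8)
    n,l,st,_=cv2.connectedComponentsWithStats(m)
    k=l[seed[1],seed[0]];print(k,st[k])
    pts=np.argwhere(l==k)[:,::-1].astype(np.int32)
    h=cv2.convexHull(pts)
    for e in range(2,15):
        a=cv2.approxPolyDP(h,e,True)
        if len(a)==4: return a[:,0]
    return a[:,0]
qs=quad(S,(290,250));qt=quad(T,(240,160))
print(qs.tolist(),qt.tolist())
# correspond by plane z=.05
W=np.array([onplane(S,*p,.05) for p in qs]);V=np.array([onplane(T,*p,.05) for p in qt])
for p,w in zip(qt,V):
    j=np.argmin(np.linalg.norm(W-w,axis=1)); print(p,qs[j],tri(T,p,S,qs[j]))
E
```

```text
0 [     0      0    512    384 186054]
45 [ 210  137   97  105 5048]
[[511, 383], [0, 383], [0, 0], [511, 0]] [[306, 154], [286, 241], [210, 223], [233, 137]]
[306 154] [  0 383] (array([ 0.80534301, -0.59054083,  0.07054535]), np.float64(630.7889996993008))
[286 241] [  0 383] (array([ 0.49493331, -0.6006879 , -0.24248899]), np.float64(828.6861627983116))
[210 223] [511 383] (array([ 0.96476793,  0.31545445, -0.40006387]), np.float64(970.3801104593969))
[233 137] [511 383] (array([ 1.21102789,  0.20117286, -0.31277564]), np.float64(559.1661341051644))
```

```bash
python3 - <<'E'
from h import *
S=dict(np.load('scene0.npz'));T=dict(np.load('top0.npz'))
print(S['color'][250,[226,240,295,305]],S['color'][195,205])
def quad(c,seed,v):
    hsv=cv2.cvtColor(c['color'],cv2.COLOR_RGB2HSV)
    m=((hsv[...,1]<40)&(hsv[...,2]>v)).astype(np.uint8)
    m=cv2.morphologyEx(m,cv2.MORPH_OPEN,np.ones((2,2)))
    n,l,st,_=cv2.connectedComponentsWithStats(m)
    k=l[seed[1],seed[0]];print(k,st[k])
    h=cv2.convexHull(np.argwhere(l==k)[:,::-1].astype(np.int32))
    for e in np.arange(1.5,15,.5):
        a=cv2.approxPolyDP(h,e,True)
        if len(a)<=4: return a[:,0]
qs=quad(S,(240,250),170);qt=quad(T,(240,160),150)
print(qs.tolist(),qt.tolist())
W=np.array([onplane(S,*p,.05) for p in qs]);V=np.array([onplane(T,*p,.05) for p in qt])
X=[]
for p,w in zip(qt,V):
    j=np.argmin(np.linalg.norm(W-w,axis=1)); x,e=tri(T,p,S,qs[j]);X.append(x);print(p,qs[j],x.round(4),round(e,1))
X=np.array(X);print(X.mean(0),np.linalg.norm(np.roll(X,-1,0)-X,axis=1))
z=X[:,2].mean()
V=np.array([onplane(T,*p,z) for p in qt]);print(V.round(4),V.mean(0),np.linalg.norm(np.roll(V,-1,0)-V,axis=1))
E
```

```text
[[233 236 240]
 [236 238 242]
 [186 142  89]
 [187 143  89]] [235 238 241]
4 [ 197  170  123   96 5188]
6 [ 211  138   88  105 4172]Traceback (most recent call last):
  File "<stdin>", line 15, in <module>
AttributeError: 'NoneType' object has no attribute 'tolist'
```

```bash
python3 - <<'E'
from h import *
T=dict(np.load('top0.npz'));S=dict(np.load('scene0.npz'))
q=[[233.5,137],[306.5,154],[287,241.5],[210.5,223]]  # far-left, far-right, near-right, near-left
qs=[[318,240],[219,262],[197,186],[277,170]]
for a,b in zip(q,qs): print(tri(T,a,S,b))
V=np.array([onplane(T,*p,.045) for p in q]);c=V.mean(0)
x=V[0]+V[1]-V[2]-V[3];print(V.round(3),c,np.degrees(np.arctan2(x[1],x[0])),np.linalg.norm(np.roll(V,-1,0)-V,axis=1))
E
```

```text
(array([0.83814217, 0.03969853, 0.03519581]), np.float64(0.6983715209577375))
(array([ 0.7497544 , -0.28261813,  0.04464497]), np.float64(2.5864593345425364))
(array([ 0.37151463, -0.17900576,  0.039565  ]), np.float64(7.433174524949359))
(array([0.4550622 , 0.14142187, 0.03449749]), np.float64(4.943558908354402))
[[ 0.835  0.039  0.045]
 [ 0.75  -0.281  0.045]
 [ 0.37  -0.182  0.045]
 [ 0.455  0.142  0.045]] [ 0.60266127 -0.0704125   0.045     ] -14.906025306750116 [0.33185149 0.39311409 0.3353216  0.39338042]
```

Emit:
jog_arm(
  moves=[
    [-15, -13, -30, 0, 0, 0, 85],
    [-50, -43, -60, 0, 0, 0, 60],
    [-100, -86, -80, 0, 0, 0, 30],
    [-150, -129, -90, 0, 0, 0, 0],
    [-200, -172, -90, 0, 0, 0, 0],
    [-250, -215, -90, 0, 0, 0, 0],
    [-300, -258, -90, 0, 0, 0, 0],
    [-350, -301, -90, 0, 0, 0, 0],
    [-400, -344, -90, 0, 0, -0.5, 0],
    [-450, -387, -90, 0, 0, -1, 0],
    [-500, -430, -90, 0, 0, -1.5, 0],
    [-550, -473, -90, 0, 0, -2, 0],
    [-580, -500, -90, 0, 0, -2.3, 0],
    [-590, -510, -90, 0, 0, -2.3, 0],
    [-590, -510, -90, 0, 0, -2.3, 0],
    [-590, -510, -90, 0, 0, -2.3, 0],
  ],
)

```text
t: 2.1
position: [0.5973, -0.0634, 0.3348]
eef_rot: [[-0.967, 0.256, -0.001], [0.256, 0.967, 0.001], [0.001, 0.0, -1.0]]
force: [-0.3, -0.2, -0.1]
width: 0.0001
```

```bash
python3 - <<'E'
from plant import robot
import cv2,numpy as np
c=robot.capture('wrist'); cv2.imwrite('pics/w1.png',c['color'][:,:,::-1]); np.savez('w1.npz',**c)
s=robot.read_state();print(s['t'],s['position'],s['eef_rot'],s['force'],s['width'],c['position'],c['rotation'])
E
```

```text
2.15 [ 0.59728558 -0.06293837  0.33497119] [[-9.66890811e-01  2.55189243e-01 -7.80972781e-04]
 [ 2.55188611e-01  9.66890941e-01  8.25206944e-04]
 [ 9.65699442e-04  5.98589653e-04 -9.99999355e-01]] [-0.19997438 -0.65777984  0.27816304] -0.00026742150859673726 [ 0.52838854 -0.0460197   0.46391121] [[ 2.55972537e-01 -9.29440663e-01 -2.65740689e-01]
 [ 9.66684016e-01  2.46187847e-01  7.00967703e-02]
 [ 2.71339374e-04 -2.74830124e-01  9.61492761e-01]]
```

View pics/w1.png

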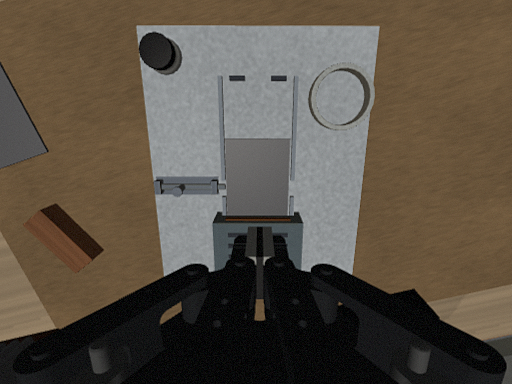

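The wrist view shows the board's front corners at (137,25) and (379,26), and the stops at (237,78) and (279,78). The panel's front edge is at row 138, between columns 225 and 289, and the bolt knob is at (178,190). Next I'll extract precise points and solve the board pose.

```bash
python3 - <<'E'
from h import *
from scipy.optimize import least_squares
c=dict(np.load('w1.npz'));im=c['color'];hsv=cv2.cvtColor(im,cv2.COLOR_RGB2HSV);g=cv2.cvtColor(im,cv2.COLOR_RGB2GRAY)
print(c['K'][0,0])
m=(hsv[...,1]<50)&(hsv[...,2]>130)
# board edges
def rowL(v): return np.where(m[v,100:220])[0][0]+99.5
def rowR(v): return np.where(m[v,300:420])[0][-1]+300.5
vl=np.arange(75,165,3);vr=np.arange(130,200,3)
L=np.polyfit(vl,[rowL(v) for v in vl],1);R=np.polyfit(vr,[rowR(v) for v in vr],1)
uu=np.arange(185,370,4);F=np.polyfit(uu,[np.where(m[5:60,u])[0][0]+4.5 for u in uu],1)
def X(l): # u=l0 v+l1 ; v=F0 u+F1
    v=(F[0]*l[1]+F[1])/(1-F[0]*l[0]); return [l[0]*v+l[1],v]
print('corners',X(L),X(R))
# stops
n,l,st,ce=cv2.connectedComponentsWithStats(((g<90)).astype(np.uint8)[70:90,225:295])
print(st[1:],ce[1:])
print(g[66:90,237],g[66:90,279]); print(g[125:150,255]); print(g[160,212:236],g[160,280:304])
A=X(L);B=X(R)
obj=np.array([[-.2,.17,.018],[-.2,-.17,.018]])
# in image right = board +y? right column is tape(left) -> +y
pts=np.array([B,A])
# extra: left/right edges points at rows
def res(p):
    z,x,y,a=p;Rz=np.array([[np.cos(a),-np.sin(a),0],[np.sin(a),np.cos(a),0],[0,0,1]])
    return (project(c,obj@Rz.T+[x,y,z])-pts).ravel()
r=least_squares(res,[.025,.6,-.07,-.26],x_scale=[.01,.01,.01,.01]);print(r.x,r.fun)
np.save('board.npy',r.x)
E
```

```text
266.94053505980673
corners [np.float64(136.34758490192584), np.float64(24.324809674587353)] [np.float64(378.75634023933014), np.float64(25.873501133004517)]
[[ 4  6 16  5 79]
 [46  6 16  5 80]
 [69  7  1  3  3]
 [69 11  1  1  1]] [[11.59493671  7.97468354]
 [53.5         8.        ]
 [69.          8.        ]
 [69.         11.        ]]
[143 144 148 146 143 142 140 141 149 101  38  48  50  38  60 128 148 144
 143 146 146 147 147 144] [147 149 150 149 146 143 142 145 147 112  53  43  54  41  28 119 148 146
 146 144 141 143 145 144]
[142 144 146 153 152 150 145 139 142 139 142 151 158 122  95 107 106 107
 109 108 109 105 108 109 106]
[151 152 149 145 144 145 149 152 141 116 119 119  95  90 109 108 109 108
 110 107 110 108 107 105] [102  97  99 101  98  97 100  95  99 123 152  69 125 117 122 144 158 152
 152 148 148 145 144 148]
[ 0.02122775  0.60156237 -0.06878992 -0.2644072 ] [ 0.00000000e+00 -3.55271368e-14 -2.84217094e-14  3.19744231e-14]
```

```bash
python3 -c "
import cv2
i=cv2.imread('pics/w1.png')[60:230,130:320];cv2.imwrite('pics/w1c.png',cv2.resize(i,None,fx=4,fy=3.5,interpolation=cv2.INTER_NEAREST))"
```

```text
(no output)
```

View pics/w1c.png

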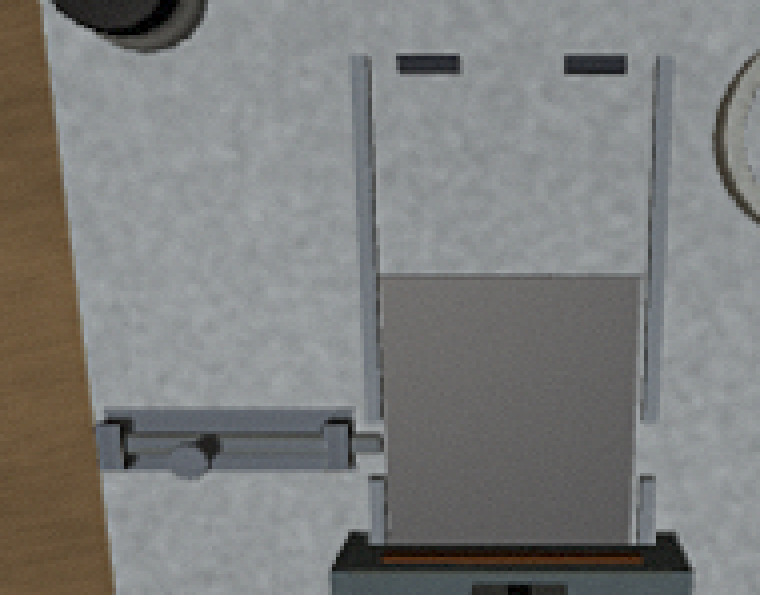

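The crop shows the panel square between the rails with its front edge at about row 138.3. The bolt is drawn back with its knob at about (177,191), and both stops are clear. Now I'll check the pose and work out targets.

```bash
cat >> h.py <<'E'
def board():
    z,x,y,a=np.load('board.npy');R=np.array([[np.cos(a),-np.sin(a),0],[np.sin(a),np.cos(a),0],[0,0,1]]);return R,np.array([x,y,z])
def b2w(P): R,t=board();return R@np.asarray(P)+t
def w2b(P): R,t=board();return (np.asarray(P)-t)@R
E
python3 - <<'E'
from h import *
from plant import robot
c=dict(np.load('w1.npz'));R,t=board()
for n,P in dict(stopL=[-.128,.03,.028],stopLb=[-.128,.03,.018],railRin=[-.04,-.052,.026],railRgap=[.02,-.055,.026],railLout=[-.04,.058,.026],knobtop=[.03,-.128,.058],hoodfront=[.075,0,.068]).items(): print(n,project(c,b2w(P)[None]))
print('panel front',w2b(onplane(c,257,138.5,t[2]+.023)))
s=robot.read_state();p=s['position'];print(p,'tcp in board',w2b(p),'yaw err deg',np.degrees(np.arctan2(s['eef_rot'][1,1],s['eef_rot'][0,1])-np.pi/2-np.load('board.npy')[3]))
E
```

```text
stopL [[278.23812688  79.62291295]]
stopLb [[277.77393584  80.5253905 ]]
railRin [[223.41125868 141.15683587]]
railRgap [[222.71233579 179.20297857]]
railLout [[294.90774803 141.55796472]]
knobtop [[171.25378694 190.29573085]]
hoodfront [[256.75648421 221.32510501]]
panel front [-0.04406962 -0.00037246  0.023     ]
[ 0.59728558 -0.06293837  0.33497119] tcp in board [-0.00565738  0.00453051  0.31374343] yaw err deg 0.3646148310653827
```

Emit:
jog_arm(
  moves=[
    [0, 0, 20, 0, 0, 0.4, 0],
    [0, -2, 55, 0, 0, 0.4, 0],
    [0, -4, 100, 0, 0, 0.4, 0],
    [0, -4.5, 145, 0, 0, 0.4, 0],
    [0, -4.5, 185, 0, 0, 0.4, 0],
    [0, -4.5, 215, 0, 0, 0.4, 0],
    [0, -4.5, 238, 0, 0, 0.4, 0],
    [0, -4.5, 253, 0, 0, 0.4, 0],
    [0, -4.5, 261, 0, 0, 0.4, 0],
    [0, -4.5, 265, 0, 0, 0.4, 0],
    [0, -4.5, 266, 0, 0, 0.4, 0],
    [0, -4.5, 266, 0, 0, 0.4, 0],
  ],
)

```text
t: 3.65
position: [0.5968, -0.0688, 0.0698]
eef_rot: [[-0.965, 0.264, 0.001], [0.264, 0.965, 0.0], [-0.001, 0.0, -1.0]]
force: [0.1, 0.6, 0.0]
width: 0.0001
```

```bash
python3 - <<'E'
from plant import robot
from h import *
c=robot.capture('wrist'); cv2.imwrite('pics/w2.png',c['color'][:,:,::-1]); np.savez('w2.npz',**c)
s=robot.read_state();print(s['t'],s['position'],w2b(s['position']),s['force'])
E
```

```text
3.7 [ 0.59683896 -0.06876571  0.06980704] [-0.00456558 -0.00121103  0.04857928] [ 0.0227062  -0.31175905  0.11981302]
```

View pics/w2.png

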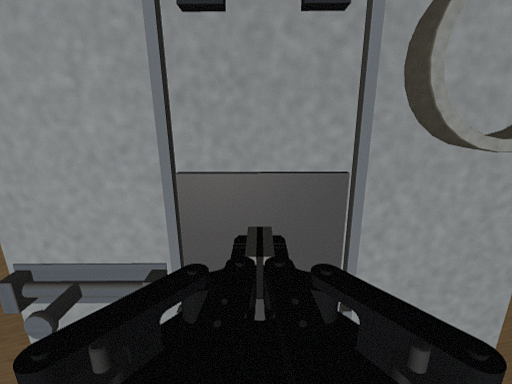

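The close view shows the closed fingers centred over the front part of the panel. The panel's front edge runs from (177,173) to (349,173), and the knob is at lower left, (40,325). Next is the slow descent.

Emit:
jog_arm(
  moves=[
    [0, 0, 0.8, 0, 0, 0, 0],
    [0, 0, 1.6, 0, 0, 0, 0],
    [0, 0, 2.4, 0, 0, 0, 0],
    [0, 0, 3.2, 0, 0, 0, 0],
    [0, 0, 4, 0, 0, 0, 0],
    [0, 0, 4.8, 0, 0, 0, 0],
    [0, 0, 5.5, 0, 0, 0, 0],
    [0, 0, 6, 0, 0, 0, 0],
    [0, 0, 6.5, 0, 0, 0, 0],
    [0, 0, 7, 0, 0, 0, 0],
    [0, 0, 7.4, 0, 0, 0, 0],
    [0, 0, 7.8, 0, 0, 0, 0],
  ],
)

```text
t: 5.2
position: [0.5966, -0.0687, 0.0622]
eef_rot: [[-0.965, 0.264, 0.0], [0.264, 0.965, 0.0], [-0.0, 0.0, -1.0]]
force: [-3.8, 0.1, 10.8]
width: 0.0006
```

```bash
python3 - <<'E'
from h import *
c=dict(np.load('w2.npz'));g=cv2.cvtColor(c['color'],cv2.COLOR_RGB2GRAY).astype(int)
print(g[178:186,168:186].mean(0).round(),g[178:186,338:358].mean(0).round())
for w in (171,172,173,174):
  for z in (.042,.044,.046):
    a=onplane(c,263-w/2,182,z);b=onplane(c,263+w/2,182,z);print(w,z,np.linalg.norm(a-b).round(4))
E
```

```text
[103. 104. 106. 103.  64.  28.  30.  42.  73.  91.  89.  89.  89.  89.
  88.  88.  88.  90.] [ 74.  74.  75.  74.  74.  74.  75.  75.  74.  71.  85. 129. 117.  41.
  46.  47.  45.  69. 110. 106.]
171 0.042 0.1033
171 0.044 0.102
171 0.046 0.1007
172 0.042 0.1039
172 0.044 0.1026
172 0.046 0.1013
173 0.042 0.1045
173 0.044 0.1032
173 0.046 0.1018
174 0.042 0.1051
174 0.044 0.1038
174 0.046 0.1024
```

Emit:
jog_arm(
  moves=[
    [0, 0, 0, 0, 0, 0, 0],
    [0.5, 0, 0, 0, 0, 0, 0],
    [1.5, 0, 0, 0, 0, 0, 0],
    [3, 0, 0, 0, 0, 0, 0],
    [5, 0, 0, 0, 0, 0, 0],
  ],
)

```text
t: 5.82
position: [0.593, -0.0677, 0.0622]
eef_rot: [[-0.965, 0.264, 0.003], [0.264, 0.965, -0.0], [-0.003, 0.0, -1.0]]
force: [5.0, -0.9, 5.4]
width: 0.0001
```

```bash
python3 - <<'E'
from plant import robot
from h import *
c=robot.capture('wrist'); np.savez('w3.npz',**c)
s=robot.read_state();print(s['t'],s['position'],w2b(s['position']),s['force'])
g=cv2.cvtColor(c['color'],cv2.COLOR_RGB2GRAY).astype(int);print(g[160:190,215])
E
```

```text
5.875 [ 0.59276323 -0.06761283  0.06221124] [-0.00880096 -0.00116335  0.04098348] [ 4.33770197 -1.23474353  5.49967095]
[131 132 132 129 130 128 128 128 127 125 128 125 123 126 125 125 122 125
 124 128 136  89   0  55  85  92  90  89  89  88]
```

Emit:
jog_arm(
  moves=[
    [0, 0, 0.15, 0, 0, 0, 0],
    [0, 0, 0.3, 0, 0, 0, 0],
    [0, 0, 0.3, 0, 0, 0, 0],
  ],
)

```text
t: 6.25
position: [0.5928, -0.0676, 0.0622]
eef_rot: [[-0.965, 0.264, 0.003], [0.264, 0.965, -0.0], [-0.003, 0.001, -1.0]]
force: [2.7, -1.2, 10.4]
width: 0.0001
```

Emit:
jog_arm(
  moves=[
    [1, 0, 0.05, 0, 0, 0, 0],
    [2.5, 0, 0.1, 0, 0, 0, 0],
    [4, 0, 0.1, 0, 0, 0, 0],
    [6, 0, 0.1, 0, 0, 0, 0],
    [8, 0, 0.1, 0, 0, 0, 0],
  ],
)

```text
t: 6.88
position: [0.5858, -0.0657, 0.0622]
eef_rot: [[-0.965, 0.264, 0.004], [0.264, 0.965, -0.001], [-0.004, 0.001, -1.0]]
force: [4.6, -1.4, 7.9]
width: -0.0002
```

```bash
cat > look.py <<'E'
from plant import robot
from h import *
c=robot.capture('wrist')
s=robot.read_state();print(s['t'],s['position'],w2b(s['position']).round(4),s['force'].round(1))
g=cv2.cvtColor(c['color'],cv2.COLOR_RGB2GRAY).astype(int)
r=g[100:220,205:222].mean(1); k=np.argmin(np.diff(r));print('edge row',100+k,r[k-2:k+4].round())
print('front edge board x',w2b(onplane(c,213,100+k+.5,.048)).round(4))
E
python3 look.py; python3 - <<'E'
from h import *
for f in('w2','w3'):
    c=dict(np.load(f+'.npz'))
    g=cv2.cvtColor(c['color'],cv2.COLOR_RGB2GRAY).astype(int)
    r=g[100:220,205:222].mean(1); k=np.argmin(np.diff(r));print(f,100+k,w2b(onplane(c,213,100+k+.5,.048)).round(4))
E
```

```text
6.925 [ 0.58556457 -0.06557818  0.06218722] [-0.0163 -0.0011  0.041 ] [ 5.3 -2.3  6.9]
edge row 181 [130. 136. 108.  42.  33.  80.]
front edge board x [-0.0527 -0.0273  0.0268]
w2 171 [-0.0453 -0.0285  0.0268]
w3 181 [-0.0452 -0.0274  0.0268]
```

Emit:
jog_arm(
  moves=[
    [0, 0, 0.15, 0, 0, 0, 0],
    [1, 0, 0.25, 0, 0, 0, 0],
    [2.5, 0, 0.25, 0, 0, 0, 0],
    [4, 0, 0.25, 0, 0, 0, 0],
    [6, 0, 0.25, 0, 0, 0, 0],
    [8, 0, 0.25, 0, 0, 0, 0],
    [10, 0, 0.25, 0, 0, 0, 0],
  ],
)

```text
t: 7.8
position: [0.5765, -0.0631, 0.0622]
eef_rot: [[-0.965, 0.264, 0.005], [0.264, 0.965, -0.001], [-0.005, 0.001, -1.0]]
force: [5.5, -1.5, 8.8]
width: -0.0001
```

```bash
python3 look.py
```

```text
7.85 [ 0.57633022 -0.06303835  0.0621812 ] [-0.0259 -0.001   0.041 ] [ 4.8 -1.8  7.9]
edge row 181 [128. 134. 106.  43.  34.  79.]
front edge board x [-0.0623 -0.0272  0.0268]
```

Emit:
jog_arm(
  moves=[
    [1.5, 0, 0.1, 0, 0, 0, 0],
    [3.5, 0, 0.2, 0, 0, 0, 0],
    [5.5, 0, 0.25, 0, 0, 0, 0],
    [7.5, 0, 0.3, 0, 0, 0, 0],
    [10, 0, 0.3, 0, 0, 0, 0],
    [12.5, 0, 0.35, 0, 0, 0, 0],
    [15, 0, 0.35, 0, 0, 0, 0],
  ],
)

```text
t: 8.72
position: [0.5627, -0.0593, 0.0622]
eef_rot: [[-0.965, 0.264, 0.006], [0.264, 0.965, -0.001], [-0.006, 0.001, -1.0]]
force: [5.9, -2.4, 10.5]
width: -0.0001
```

```bash
python3 look.py
```

```text
8.775 [ 0.56234663 -0.05916936  0.06215333] [-0.0404 -0.001   0.0409] [ 6.1 -1.3  9.4]
edge row 181 [131. 136. 108.  46.  18.  76.]
front edge board x [-0.0767 -0.0271  0.0268]
```

Emit:
jog_arm(
  moves=[
    [2, 0, 0.05, 0, 0, 0, 0],
    [4.5, 0, 0.1, 0, 0, 0, 0],
    [7, 0, 0.15, 0, 0, 0, 0],
    [9.5, 0, 0.15, 0, 0, 0, 0],
    [12, 0, 0.2, 0, 0, 0, 0],
    [14.5, 0, 0.2, 0, 0, 0, 0],
    [17, 0, 0.2, 0, 0, 0, 0],
    [19.5, 0, 0.25, 0, 0, 0, 0],
    [22, 0, 0.25, 0, 0, 0, 0],
  ],
)

```text
t: 9.9
position: [0.542, -0.0535, 0.0621]
eef_rot: [[-0.965, 0.264, 0.007], [0.264, 0.965, -0.001], [-0.007, 0.001, -1.0]]
force: [6.9, -2.2, 11.8]
width: 0.0001
```

```bash
python3 look.py
```

```text
9.95 [ 0.54167936 -0.05339946  0.06212816] [-0.0618 -0.0008  0.0409] [ 5.8 -1.3 12.3]
edge row 181 [128. 134. 106.  45.  19.  75.]
front edge board x [-0.0982 -0.027   0.0268]
```

Emit:
jog_arm(
  moves=[
    [2, 0, -0.05, 0, 0, 0, 0],
    [4.5, 0, -0.05, 0, 0, 0, 0],
    [7, 0, 0, 0, 0, 0, 0],
    [9.5, 0, 0, 0, 0, 0, 0],
    [12, 0, 0, 0, 0, 0, 0],
    [14.5, 0, 0.05, 0, 0, 0, 0],
    [17, 0, 0.05, 0, 0, 0, 0],
    [18.5, 0, 0.05, 0, 0, 0, 0],
    [19, 0, 0.05, 0, 0, 0, 0],
  ],
)

```text
t: 11.08
position: [0.5239, -0.0485, 0.0621]
eef_rot: [[-0.965, 0.264, 0.008], [0.264, 0.965, -0.001], [-0.008, 0.001, -1.0]]
force: [7.5, -1.0, 13.1]
width: 0.0002
```

```bash
python3 look.py; python3 - <<'E'
from plant import robot
import cv2
c=robot.capture('wrist');cv2.imwrite('pics/w4.png',c['color'][:,:,::-1])
E
```

```text
11.125 [ 0.52381948 -0.04847428  0.06213272] [-0.0804 -0.0007  0.0409] [ 6.6 -2.1 12.1]
edge row 181 [128. 133. 106.  44.  19.  76.]
front edge board x [-0.117  -0.0268  0.0268]
```

View pics/w4.png

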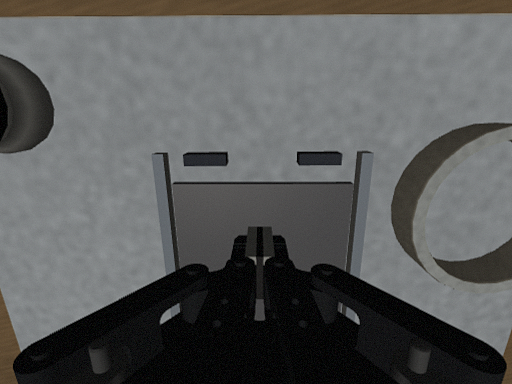

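The panel's front edge is at row 182 and the stop faces at about row 165, which leaves roughly 10 mm to go. The edge is square to the stops.

Emit:
jog_arm(
  moves=[
    [1.5, 0, -0.1, 0, 0, 0, 0],
    [3, 0, -0.1, 0, 0, 0, 0],
    [4.5, 0, -0.1, 0, 0, 0, 0],
    [6, 0, -0.1, 0, 0, 0, 0],
    [7, 0, -0.1, 0, 0, 0, 0],
    [8, 0, -0.1, 0, 0, 0, 0],
  ],
)

```text
t: 11.92
position: [0.5161, -0.0464, 0.0621]
eef_rot: [[-0.965, 0.264, 0.007], [0.264, 0.965, -0.001], [-0.007, 0.001, -1.0]]
force: [6.3, -0.7, 13.6]
width: -0.0
```

```bash
cat >> look.py <<'E'
for u in (193,330): print(g[150:200,u-6:u+7].mean(1).round().astype(int).tolist())
E
python3 look.py
```

```text
11.975 [ 0.51596213 -0.04629124  0.062126  ] [-0.0885 -0.0007  0.0409] [ 6.6 -1.7 13. ]
edge row 166 [127. 136.  92.   1.  10.  23.]
front edge board x [-0.1334 -0.0264  0.0268]
[129, 129, 129, 130, 128, 128, 130, 128, 129, 128, 129, 130, 130, 130, 132, 139, 99, 13, 10, 17, 35, 43, 42, 41, 41, 42, 41, 41, 40, 39, 54, 75, 50, 21, 75, 92, 87, 87, 87, 86, 86, 86, 87, 86, 86, 85, 85, 85, 86, 85]
[126, 125, 125, 124, 124, 123, 124, 125, 126, 126, 127, 126, 127, 128, 134, 96, 23, 7, 15, 37, 43, 43, 41, 41, 40, 41, 41, 42, 40, 30, 113, 108, 35, 31, 69, 78, 75, 75, 75, 75, 75, 74, 74, 75, 74, 75, 74, 74, 74, 74]
```

Emit:
jog_arm(
  moves=[
    [0.5, 0, -0.15, 0, 0, 0, 0],
    [1, 0, -0.2, 0, 0, 0, 0],
    [1.5, 0, -0.2, 0, 0, 0, 0],
    [2, 0, -0.2, 0, 0, 0, 0],
  ],
)

```text
t: 12.48
position: [0.5139, -0.0457, 0.0621]
eef_rot: [[-0.965, 0.264, 0.007], [0.264, 0.965, -0.001], [-0.007, 0.001, -1.0]]
force: [6.3, -3.1, 10.7]
width: -0.0
```

```bash
python3 look.py
```

```text
12.525 [ 0.51379132 -0.04575057  0.06213765] [-0.0907 -0.0007  0.0409] [ 7.3 -1.8 10.7]
edge row 170 [127. 136.  92.   3.  10.  14.]
front edge board x [-0.1335 -0.0265  0.0268]
[129, 129, 130, 129, 129, 128, 129, 129, 128, 128, 128, 128, 128, 129, 130, 129, 130, 129, 132, 138, 105, 34, 12, 11, 34, 44, 41, 40, 41, 40, 42, 40, 41, 41, 35, 75, 90, 87, 87, 87, 86, 87, 87, 86, 86, 87, 84, 85, 84, 84]
[127, 127, 126, 127, 126, 125, 125, 123, 123, 124, 123, 125, 125, 125, 126, 126, 127, 127, 134, 96, 25, 9, 9, 33, 42, 42, 41, 42, 40, 40, 40, 41, 39, 38, 58, 75, 75, 76, 76, 75, 75, 75, 75, 74, 75, 74, 74, 74, 73, 74]
```

Emit:
jog_arm(
  moves=[
    [0.5, 0, 0, 0, 0, 0, 0],
    [1, 0, 0, 0, 0, 0, 0],
    [1.5, 0, 0, 0, 0, 0, 0],
  ],
)

```text
t: 12.9
position: [0.5128, -0.0455, 0.0621]
eef_rot: [[-0.965, 0.264, 0.007], [0.264, 0.965, -0.001], [-0.007, 0.001, -1.0]]
force: [7.3, -0.8, 10.5]
width: -0.0
```

```bash
python3 look.py
```

```text
12.95 [ 0.51272405 -0.04543387  0.06215635] [-0.0919 -0.0007  0.0409] [ 7.1 -2.   9.7]
edge row 172 [126. 135.  92.   2.  11.  10.]
front edge board x [-0.1335 -0.0266  0.0268]
[128, 128, 129, 129, 129, 129, 129, 128, 128, 128, 128, 128, 128, 128, 128, 128, 129, 130, 129, 130, 131, 138, 104, 33, 12, 8, 33, 43, 42, 41, 40, 40, 41, 41, 39, 40, 36, 70, 89, 87, 86, 86, 85, 85, 86, 86, 85, 85, 85, 84]
[126, 126, 127, 127, 126, 127, 126, 125, 124, 124, 123, 122, 123, 124, 125, 125, 126, 126, 126, 127, 133, 96, 26, 9, 11, 27, 39, 42, 41, 41, 40, 41, 41, 40, 41, 36, 58, 75, 76, 75, 75, 75, 74, 75, 75, 74, 74, 74, 74, 73]
```

Emit:
jog_arm(
  moves=[
    [0, 0, -0.4, 0, 0, 0, 0],
    [0, 0, -1, 0, 0, 0, 0],
    [0, 0, -2.5, 0, 0, 0, 0],
    [0, 0, -8, 0, 0, 0, 0],
    [0, 0, -25, 0, 0, 0, 0],
    [0, 0, -55, 0, 0, 0, 0],
    [0, -10, -90, 0, 0, 0, 0],
    [-20, -35, -120, 0, 0, 0, 0],
    [-50, -70, -135, 0, 0, 0, 0],
    [-85, -105, -140, 0, 0, 0, 0],
    [-115, -130, -140, 0, 0, 0, 0],
    [-135, -145, -140, 0, 0, 0, 0],
    [-142, -150, -140, 0, 0, 0, 0],
    [-142, -150, -140, 0, 0, 0, 0],
    [-142, -150, -140, 0, 0, 0, 0],
  ],
)

```text
t: 14.82
position: [0.6062, -0.2257, 0.2007]
eef_rot: [[-0.965, 0.262, -0.0], [0.262, 0.965, 0.001], [0.001, 0.001, -1.0]]
force: [-1.3, -0.4, -0.9]
width: -0.0
```

```bash
python3 - <<'E'
from plant import robot
from h import *
c=robot.capture('wrist'); np.savez('w5.npz',**c);cv2.imwrite('pics/w5.png',c['color'][:,:,::-1])
s=robot.read_state();print(s['t'],s['position'],w2b(s['position']).round(4),s['force'].round(1))
E
```

```text
14.875 [ 0.60636472 -0.22571098  0.20068747] [ 0.0456 -0.1502  0.1795] [ 0.6 -0.3 -0.2]
```

View pics/w5.png

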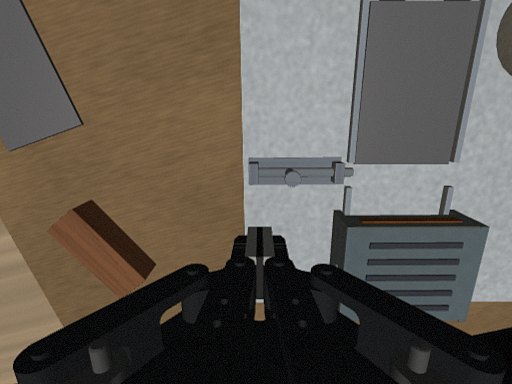

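The panel has moved to the stops. Its rear edge is at row 163, ahead of the bolt axis at row 172. The knob head is at (292,178) and the bolt tip at about (353,172).

```bash
python3 - <<'E'
from h import *
c=dict(np.load('w5.npz'))
b=np.load('board.npy')
for n,u,v,z in (('knob',292,178,.0832),('tip',353.5,172,.0492),('panelrear',405,163.5,.048),('railgapend',364,163,.051)):
    p=onplane(c,u,v,z);print(n,p,w2b(p).round(4))
E
```

```text
knob [ 0.59953875 -0.19254878  0.0832    ] [ 0.0304 -0.12    0.062 ]
tip [ 0.61898133 -0.12545367  0.0492    ] [ 0.0316 -0.0501  0.028 ]
panelrear [ 0.62460665 -0.07062876  0.048     ] [0.0227 0.0042 0.0268]
railgapend [ 0.61181242 -0.11369021  0.051     ] [ 0.0216 -0.0407  0.0298]
```

Emit:
jog_arm(
  moves=[
    [4, -3, 10, 0, 0, 0, 0],
    [10, -7, 35, 0, 0, 0, 0],
    [15, -8, 65, 0, 0, 0, 0],
    [15, -8, 90, 0, 0, 0, 0],
    [15, -8, 107, 0, 0, 0, 0],
    [15, -8, 115, 0, 0, 0, 0],
    [15, -8, 118, 0, 0, 0, 0],
    [15, -8, 118, 0, 0, 0, 0],
  ],
)

```text
t: 15.88
position: [0.5905, -0.2309, 0.083]
eef_rot: [[-0.965, 0.263, 0.001], [0.263, 0.965, -0.0], [-0.001, -0.0, -1.0]]
force: [0.1, 0.5, 0.6]
width: -0.0004
```

Emit:
jog_arm(
  moves=[
    [0, 1.5, 0, 0, 0, 0, 0],
    [0, 4, 0, 0, 0, 0, 0],
    [0, 7, 0, 0, 0, 0, 0],
    [0, 10, 0, 0, 0, 0, 0],
    [0, 13, 0, 0, 0, 0, 0],
    [0, 16, 0, 0, 0, 0, 0],
    [0, 19, 0, 0, 0, 0, 0],
    [0, 22, 0, 0, 0, 0, 0],
    [0, 25, 0, 0, 0, 0, 0],
  ],
)

```text
t: 17.0
position: [0.5966, -0.2069, 0.0825]
eef_rot: [[-0.965, 0.264, -0.0], [0.264, 0.965, -0.0], [0.0, -0.0, -1.0]]
force: [0.3, -1.3, -0.3]
width: 0.0002
```

```bash
cat > l2.py <<'E'
import sys
from plant import robot
from h import *
c=robot.capture('wrist'); np.savez(sys.argv[1]+'.npz',**c);cv2.imwrite(f'pics/{sys.argv[1]}.png',c['color'][:,:,::-1])
s=robot.read_state();print(s['t'],s['position'],w2b(s['position']).round(4),s['force'].round(1))
E
python3 l2.py w6
```

```text
17.05 [ 0.59675875 -0.20625418  0.08244341] [ 0.0313 -0.1339  0.0612] [ 0.1 -1.4  0.7]
```

View pics/w6.png

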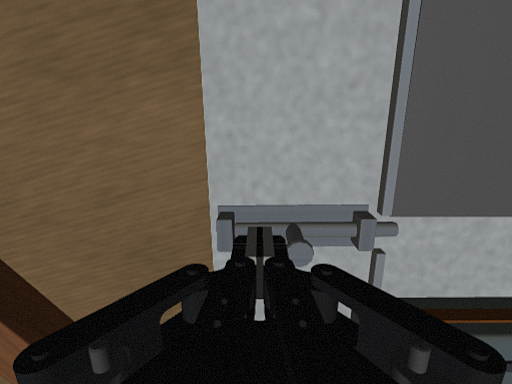

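The closed fingers are just against the knob at (300,245). The bolt tip at (398,229) passes clear behind the panel's rear edge at row 216.

Emit:
jog_arm(
  moves=[
    [0, 2, 0, 0, 0, 0, 0],
    [0, 5, 0, 0, 0, 0, 0],
    [0, 8, 0, 0, 0, 0, 0],
    [0, 11, 0, 0, 0, 0, 0],
    [0, 14, 0, 0, 0, 0, 0],
    [0, 17, 0, 0, 0, 0, 0],
    [0, 20, 0, 0, 0, 0, 0],
    [0, 23, 0, 0, 0, 0, 0],
    [0, 26, 0, 0, 0, 0, 0],
    [0, 28, 0, 0, 0, 0, 0],
    [0, 30, 0, 0, 0, 0, 0],
  ],
)

```text
t: 18.42
position: [0.6045, -0.1775, 0.0825]
eef_rot: [[-0.965, 0.263, -0.0], [0.263, 0.965, 0.0], [0.0, 0.0, -1.0]]
force: [-1.5, -0.4, -0.4]
width: 0.0001
```

Emit:
jog_arm(
  moves=[
    [0, 1, 0, 0, 0, 0, 0],
    [0, 2, 0, 0, 0, 0, 0],
    [0, 3, 0, 0, 0, 0, 0],
    [0, 4, 0, 0, 0, 0, 0],
  ],
)

```text
t: 18.92
position: [0.6049, -0.1758, 0.0825]
eef_rot: [[-0.964, 0.265, -0.001], [0.265, 0.964, -0.002], [-0.0, -0.002, -1.0]]
force: [-3.7, -7.4, 0.1]
width: 0.0001
```

```bash
python3 l2.py w7
```

```text
18.975 [ 0.60497593 -0.17592384  0.08253503] [ 0.0313 -0.1025  0.0613] [-3.2 -6.  -0.1]
```

Emit:
jog_arm(
  moves=[
    [0, 1, 0, 0, 0, 0, 0],
    [0, 2, 0, 0, 0, 0, 0],
  ],
)

```text
t: 19.23
position: [0.605, -0.1756, 0.0826]
eef_rot: [[-0.964, 0.266, -0.001], [0.266, 0.964, -0.004], [-0.0, -0.004, -1.0]]
force: [-4.5, -10.9, -1.5]
width: -0.0003
```

```bash
python3 l2.py w8; python3 - <<'E'
from h import *
c=dict(np.load('w6.npz'));print(w2b(onplane(c,398,229,.0492)))
E
```

```text
19.275 [ 0.60497005 -0.17565742  0.08254979] [ 0.0312 -0.1023  0.0613] [-4.  -9.8  0.6]
[ 0.0315529  -0.04413789  0.02797225]
```

View pics/w8.png

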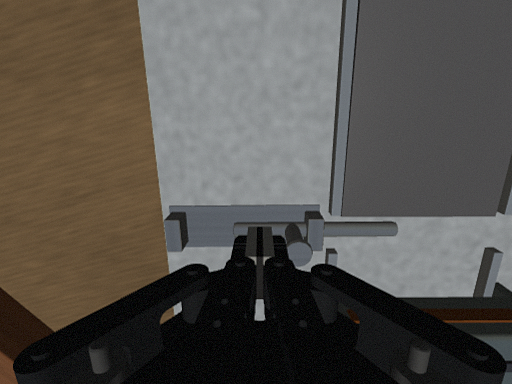

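The bolt now lies behind the panel with its tip at (398,229). It is against a hard end: more command raised the force but not the travel. I'll retreat and check.

Emit:
jog_arm(
  moves=[
    [0, -2, 0, 0, 0, 0, 0],
    [0, -6, 0, 0, 0, 0, 0],
    [0, -14, 0, 0, 0, 0, 0],
    [0, -20, -8, 0, 0, 0, 0],
    [0, -20, -40, 0, 0, 0, 0],
    [-10, -10, -90, 0, 0, 0, 0],
    [-20, 10, -140, 0, 0, 0, 0],
    [-35, 40, -180, 0, 0, 0, 0],
    [-45, 70, -210, 0, 0, 0, 0],
    [-50, 80, -230, 0, 0, 0, 0],
    [-50, 80, -230, 0, 0, 0, 0],
    [-50, 80, -230, 0, 0, 0, 0],
    [-50, 80, -230, 0, 0, 0, 0],
  ],
)

```text
t: 20.9
position: [0.6746, -0.1089, 0.3115]
eef_rot: [[-0.964, 0.265, -0.002], [0.265, 0.964, -0.0], [0.002, -0.0, -1.0]]
force: [-0.9, -0.2, -0.2]
width: -0.0004
```

```bash
python3 l2.py w9; python3 -c "
import cv2
i=cv2.imread('pics/w9.png')[0:250,110:400];cv2.imwrite('pics/w9c.png',cv2.resize(i,(783,600),interpolation=cv2.INTER_CUBIC)[:600])"
```

```text
20.95 [ 0.67469227 -0.10871353  0.31157341] [ 0.081  -0.0194  0.2903] [ 0.1  0.4 -0.6]
```

View pics/w9c.png

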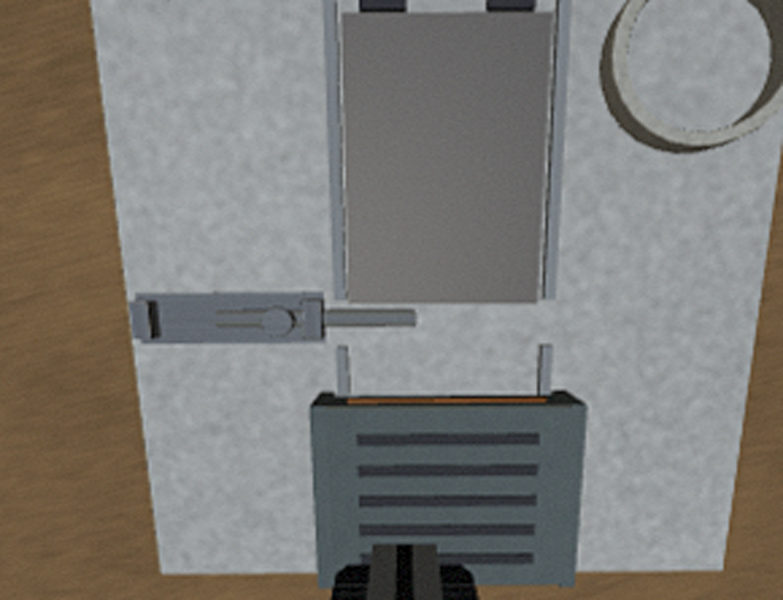

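The panel front meets both stops at the top of the crop, and the bolt lies across behind its rear edge with the tip at about (415,318). One last numeric check of the bolt travel before handing in.

```bash
python3 - <<'E'
from h import *
c=dict(np.load('w9.npz'))
for n,u,v,z in (('tip',415,318,.0492),('knobtop',278,320,.0832),('rearR',348,301,.048),('rearL',537,301,.048),('railRgap',340,299,.051),('stopfaceR',383,11,.053),('stopfaceL',510,11,.053)):
    print(n,w2b(onplane(c,110+u/2.7,v/2.4,z)).round(4))
E
```

```text
tip [ 0.0316 -0.014   0.028 ]
knobtop [ 0.0306 -0.0809  0.062 ]
rearR [ 0.0217 -0.0494  0.0268]
rearL [0.0221 0.0505 0.0268]
railRgap [ 0.0205 -0.0533  0.0298]
stopfaceR [-0.1257 -0.0291  0.0318]
stopfaceL [-0.1255  0.03    0.0318]
```

Tip is at y = -14 mm (fully in is -15) and the panel's rear edge is at x = 22 mm on both sides, so I'm handing in.

```bash
python3 -c "
from plant import robot
print(robot.job_done())"
```

```text
the job is handed in; nothing more can be done
None
```

The panel is home against both front stops and the bolt is fully in behind it. I handed the job in at about 21 s, with the gripper clear of everything.

- **Panel:** I touched down at about 3 to 4 mm/s and drew the panel in. The press read 5 to 13.6 N, so it was below the 8 N slip limit at times. The panel slipped under the fingers over the first 4 mm, and again by a millimetre or two once it was against the stops. Forces were read only at the end of each move, so a brief peak in between would not show. The last picture puts its rear edge at board x = 22 mm on both sides (nominal 22), with no visible gap at either stop.
- **Bolt:** I pushed the knob until the bolt stopped moving and the force rose to about 11 N. The last picture puts the tip at y = -14 mm and the knob at y = -81 mm; fully in is -15 and -83.
- **Disagreements:** The panel's top was about 4 mm higher than my picture estimate, so contact came at the very end of a pre-set descent, with 10.8 N already on the panel. The bolt also appeared to start 6 to 8 mm in rather than fully drawn back.
- **Other things:** I saw no contact with anything else, but took no final overview picture to confirm that all of it is still in place.

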